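# Strip a valve block and set it under the bench drill

## Robot

A 6-joint arm with a two-finger parallel gripper is mounted at the origin on a cart in front of the work surface, level with it; the furniture and walls round the work are solid. World frame = base frame: x ahead of the robot, y to its left, z up, the work surface at z = 0. Lengths are in mm, angles in rad, forces in N, time in s.
With the tool pointing down it reaches from about 300 to 775 mm from the base axis. Payload 14.6 kg.
Tool frame: the origin (TCP) lies midway between the tips of the shut fingers; the grasp point (between the pads) lies 19 mm behind it; y points along the fingers, z is the direction in which the jaws open and shut, and the axes are right-handed (so a half turn about y gives the same grasp; the last joint's range is limited). The gripper opens to 94 mm and grips with 3 to 60 N. Pads are 16 mm wide; open, the fingers measure 119 mm over their backs; the gripper's body (75 mm by 177 mm) begins 78 mm behind the grasp point.
Start: joints at [1.227, 0.3, 1.521, -0, 1.321, -0.067], TCP at [150.301, 529.055, 205.446] pointing down, gripper open.
Joint ranges: [-3.03, 3.03], [-0.79, 2.21], [0.23, 2.52], [-1.04, 4.18], [0, 3.07], [-2.55, 2.55]. Speed limits (rad/s): [2.22, 2.22, 2.57, 3.14, 3.14, 3.14].

## Interface

Orientations are given as [roll, pitch, yaw] about the fixed x, y, z axes, in that order (R = Rz(yaw) Ry(pitch) Rx(roll)).
In Python, from cell import manip gives the robot as it stands.
- The arm moves only by the tool play_rows, never from a script. Its argument "series" is a list of rows, each a list of 3 entries, a list of its own where there are three numbers: the shift along the tool's x, y, z in m, then the turn about the tool's y in rad, then the closure, from 0 (fully open) to 1 (shut). In form: [[[dx, dy, dz], twist, grip], ...]. A call has 1 to 20 rows; each row is the pose to reach, as a shift and turn from the pose measured when the call began, along the tool's axes at that moment; what a row does not reach only later rows make up. A row lasts 1/10 s, in which the tool goes at most 50 mm and 8.59 degrees, less where a joint would pass 70% of its speed; a pose out of reach is approached as far as the arm can. A call with a gripper value outside its range is refused whole. The fingers move at their own pace and stop on an object; "squeeze" is the grip in N (left out, the last holds). Time passes only in rows, so rows that repeat a pose let the fingers close. It gives the time, the measured TCP pose, the force and the opening at its end, in the units of the state.
- manip.read_state(): the state, without advancing time (a new reading comes with each control period).
- manip.camera(name): name is "side" or "top"; returns the picture (400x640x3 uint8, red, green, blue); there is no depth.
- manip.camera_params(name): a dict with "K" (3x3 intrinsics, pixels), "dist_coeffs" ([k1, k2, p1, p2, k3] as OpenCV has them; the pictures are not rectified), "rvec" (rotation vector, rad) and "tvec" (3), from world to camera coordinates, as OpenCV has them. Camera axes: x right, y down, z forward; pixel columns grow to the right and rows downward; lengths in mm; the calibration is good to about 2 mm. A picture is of the moment at which its call begins. camera_params takes no time and is no camera call.
- manip.sign_off(): hands the job in, once; it reports no verdict.
The state is a dict: "clock": time; "joints": joint angles; "qd": joint speeds; "effort": joint torques, N m; "eef_pos": TCP position; "eef_rot": TCP orientation; "wrist_force": force on the tool from outside, world axes, zero at the start; "moment": the same for the moment, N m; "finger_gap": finger opening in mm.
Only numpy, scipy, OpenCV 4.12 (cv2) and the standard library are available. Lean on these libraries where they do the work, as an engineer would, in place of code of your own. Each camera call takes 0.05 s, during which the arm holds its last target. There are 200 camera calls.

## Task

The valve block on the bench is to be drilled at its punched mark. Push the ear of the keeper bar so that the bar swings clear of the cartridges' collars, lift every spool cartridge straight up out of its bore and stand it upright in a cell of its own in the parts basket. Then swing the keeper home against its stop again and slide the block along the bench, never lifting it, until the punched mark lies right under the tip of the drill bit; leave the centre punch and the oil can alone.

Things in the scene. Friction and masses are not known exactly. Their poses are not given: they have to be found in the camera images.
- valve_block: Loose aluminium block, 88 (x) x 200 (y) x 80 mm high, about 1.5 kg, slides on the bench at 7 to 12 N; origin under its centre. In its flat deck, 80 mm up, four bores at x = 0, y = -51, -17, 17, 51 mm, 21.5 mm wide, 70 mm deep, hold 3 or 4 cartridges. A cheek 25 mm high stands on the deck at x = -44 to -36, y = -62 to 62 mm: fingers reach in only straight from above, closing along x
- punch_mark (a point): Centre-punched dot with a scribed cross on the block's deck, at block x = -14, y = +84 mm, height 80 mm
- plug (a point): Centre of the brass square-headed plug fixed in the block's deck at block x = -26, y = -84 mm: 26 x 26 mm, sides parallel to the block's, its top 31 mm above the deck (centre 96 mm above the block's origin). A good place to take hold of the block to slide it
- keeper (a joint): Angle of the keeper bar about its pivot pin, rad. 0: home, lying along the block against its stop, its edge 4 mm over the collars of the cartridges on their +x side, holding them down. Grows as the free end swings to the block's +x side; limit 0.6; from 0.3 on the collars are free. Turns easily (under 1 N at the ear) and stays where it is left
- keeper_pivot (a point): Pivot axis of the keeper, at block x = 26, y = 84 mm. The bar is a steel strip 29 mm wide, 4 mm thick, 5.5 to 9.5 mm above the deck, at home reaching to block y = -98 mm; the pivot screw's head ends 15.5 mm above the deck. Near the pivot even the open bar lies close beside the cartridges: keep finger tips 12 mm or more above the deck
- keeper_ear (a point): Middle of the upright ear at the free end of the keeper: a plate 5 mm thick, 30 mm long along the bar, its top 33.5 mm above the deck; at home at block x = 37.5, y = -79 mm (163 mm along the bar from the pivot, 11.5 mm to its +x side), 21.5 mm above the deck. Push its inner face towards the block's +x side to open the keeper, its outer face to bring it home
- cartridge_1_mid (a point): Middle of a steel spool cartridge, 109 mm long (54.5 mm to foot and top), 0.14 kg, z along it: shank 20 mm in diameter, 69 mm long, at the bottom; on it a collar 30 mm in diameter, 4 mm thick; then a grip head 18 mm in diameter, 36 mm long. In a bore the collar rests on the deck and the head stands out; it is free once raised 70 mm. None if absent this time
- cartridge_2_mid (a point): Middle of a steel spool cartridge, 109 mm long (54.5 mm to foot and top), 0.14 kg, z along it: shank 20 mm in diameter, 69 mm long, at the bottom; on it a collar 30 mm in diameter, 4 mm thick; then a grip head 18 mm in diameter, 36 mm long. In a bore the collar rests on the deck and the head stands out; it is free once raised 70 mm. None if absent this time
- cartridge_3_mid (a point): Middle of a steel spool cartridge, 109 mm long (54.5 mm to foot and top), 0.14 kg, z along it: shank 20 mm in diameter, 69 mm long, at the bottom; on it a collar 30 mm in diameter, 4 mm thick; then a grip head 18 mm in diameter, 36 mm long. In a bore the collar rests on the deck and the head stands out; it is free once raised 70 mm. None if absent this time
- cartridge_4_mid (a point): Middle of a steel spool cartridge, 109 mm long (54.5 mm to foot and top), 0.14 kg, z along it: shank 20 mm in diameter, 69 mm long, at the bottom; on it a collar 30 mm in diameter, 4 mm thick; then a grip head 18 mm in diameter, 36 mm long. In a bore the collar rests on the deck and the head stands out; it is free once raised 70 mm. None if absent this time
- parts_basket: Loose grey plastic basket, 86 x 86 mm, 60 mm high, 0.4 kg; origin under its centre, z up. Four square cells, 36 x 36 mm, centred at x = +-22, y = +-22 mm, floor 4 mm above the origin, open at the top; empty at the start. A cartridge stands loosely in a cell and may lean up to 0.3 rad
- drill_tip (a point): Lowest point of the upright bit (8 mm in diameter) of a bench drill, fixed, off, 335 mm high in all; 12 mm above the level of the block's deck. Chuck 36 mm in diameter from 46 mm above the tip; head 70 mm wide from 115 mm above it, reaching 38 mm in front of the bit (keep the arm clear of it); its foot, 130 mm wide, begins 88 mm behind the bit (away from the robot)
- centre_punch: Bystander: black centre punch, 99 mm long, 11 mm thick, lying on the bench to the left of the vice; origin under its middle. Leave it alone
- oil_can: Bystander: small dark red oil can with a bent spout, 150 mm high, standing behind the block; origin under it. Leave it alone

How it is judged:
By the outcome, as a careful person would: the job done as asked, in the order asked, and still so for the second after the job is handed in, with the robot touching nothing.
Of cartridge_1, cartridge_2, cartridge_3, cartridge_4 only 3 to 4 are there at a start; the rules pass over those that are not, and their reading is None.
At some moment in a run one of valve_block may be knocked a few centimetres aside while the robot is not near it.
It also fails if it takes over 210 s, if anything falls off the work surface, if the arm or the gripper's body presses on something with over 40 N, if the wrist force passes 120 N, or if a joint passes its speed limit or range.

## Working session

There is one attempt and no reset: what is moved stays moved. The work goes in short steps, Python scripts to look and compute and a tool call to move; the robot and the scene stay as the last step left them, time stands still between calls to the robot, and variables do not carry over. Pictures are saved under pics/ and viewed, about 12 in all and at most 16, crops included, and the job is handed in when it is done.

Besides the shell and the picture viewer there is one more tool, called after "Request:" as name(argument=value, ...), one argument or row to a line, values as JSON. play_rows: Moves the arm, as the interface text tells. Its arguments: {"type":"object","properties":{"series":{"type":"array","items":{"type":"array"}},"squeeze":{"type":"number"}},"required":["series"]}

```bash
mkdir -p pics; ls; cat > h.py <<'E'
import numpy as np, cv2
from cell import manip
def cam(n):
    p=manip.camera_params(n);K=np.array(p['K'],float);d=np.array(p['dist_coeffs'],float)
    return K,d,np.array(p['rvec'],float).ravel(),np.array(p['tvec'],float).ravel()
def plane(n,uv,z):
    K,d,r,t=cam(n);R=cv2.Rodrigues(r)[0]
    q=cv2.undistortPoints(np.array(uv,float).reshape(-1,1,2),K,d).reshape(-1,2)
    D=np.c_[q,np.ones(len(q))]@R; C=-R.T@t
    return C+D*((z-C[2])/D[:,2])[:,None]
def proj(n,P):
    K,d,r,t=cam(n);return cv2.projectPoints(np.array(P,float).reshape(-1,1,3),r,t,K,d)[0].reshape(-1,2)
def snap(n,f):
    im=manip.camera(n);cv2.imwrite('pics/'+f,im[:,:,::-1]);return im
E
python3 - <<'E'
from h import *
for n in('top','side'):
    snap(n,n+'0.png');K,d,r,t=cam(n);R=cv2.Rodrigues(r)[0];print(n,K.tolist(),d,(-R.T@t).round(),R.round(2).tolist())
print(manip.read_state())
E
```

```text
pics
top [[385.85754600098255, 0.0, 322.43413812546413], [0.0, 385.85754600098255, 203.6739433037792], [0.0, 0.0, 1.0]] [0.01503696 0.         0.         0.         0.        ] [411. 261. 917.] [[0.01, -1.0, 0.0], [-0.99, -0.01, -0.14], [0.14, -0.0, -0.99]]
side [[506.8179601135103, 0.0, 323.50069717503146], [0.0, 506.8179601135103, 194.69125400793146], [0.0, 0.0, 1.0]] [-0.09083549  0.          0.          0.          0.        ] [ 292. -452.  485.] [[0.95, -0.3, -0.01], [-0.14, -0.43, -0.89], [0.26, 0.85, -0.45]]
{'clock': 0.1, 'joints': array([ 1.22742030e+00,  3.00369982e-01,  1.52150922e+00, -2.12690867e-05,
        1.32071090e+00, -6.66088588e-02]), 'qd': array([ 6.65857470e-04, -8.04638886e-04, -3.60264823e-03, -8.29512975e-05,
       -1.63479241e-03,  7.12872932e-04]), 'effort': array([ 2.17876482e-04, -5.32649946e+01, -3.53277898e+01,  7.08684535e-02,
        2.35891604e-02, -3.04043715e-05]), 'eef_pos': array([150.219721  , 528.84402568, 204.97219983]), 'eef_rot': array([-1.57179293e+00,  4.58332591e-05, -2.76761913e-01]), 'wrist_force': array([-0.49168152,  0.27424228,  0.57573303]), 'moment': array([-0.02675565, -0.02020135, -0.02950709]), 'finger_gap': 93.6461107916275}
```

View pics/top0.png

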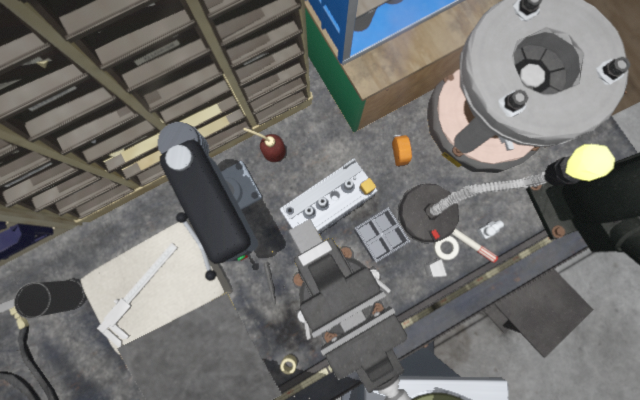

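View pics/side0.png

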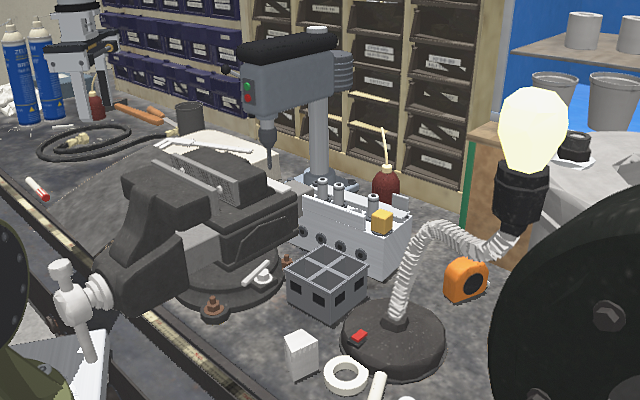

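```bash
python3 - <<'E'
from h import *
a=cv2.imread('pics/top0.png')[120:280,220:430];b=cv2.imread('pics/side0.png')[100:330,220:460]
a=cv2.resize(a,(800,600),interpolation=cv2.INTER_CUBIC)
a=cv2.resize(cv2.imread('pics/top0.png')[140:270,255:415],None,fx=4.9,fy=4.6,interpolation=cv2.INTER_CUBIC)
cv2.imwrite('pics/t0c.png',a)
cv2.imwrite('pics/s0c.png',cv2.resize(cv2.imread('pics/side0.png')[120:320,230:430],None,fx=3,fy=3,interpolation=cv2.INTER_CUBIC))
E
```

```text
(no output)
```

View pics/t0c.png

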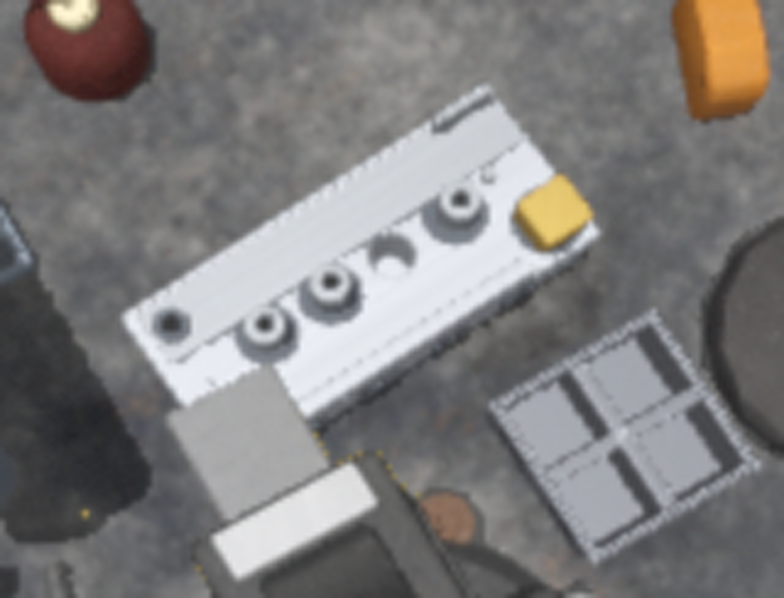

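View pics/s0c.png

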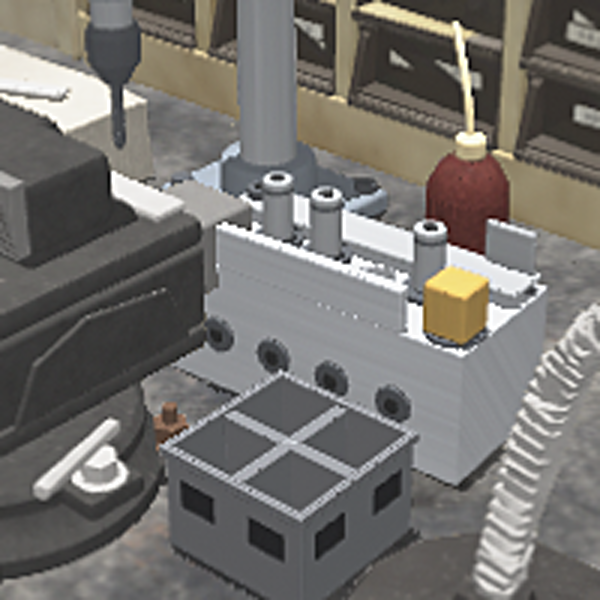

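```bash
cat >> h.py <<'E'
def fit(L,W):
    L=np.array(L,float)[:,:2];W=np.array(W)[:,:2];l=L-L.mean(0);w=W-W.mean(0)
    a=np.arctan2((l[:,0]*w[:,1]-l[:,1]*w[:,0]).sum(),(l*w).sum());R=np.array([[np.cos(a),-np.sin(a)],[np.sin(a),np.cos(a)]])
    t=W.mean(0)-R@L.mean(0);return a,t,(W-(L@R.T+t)).round(1)
E
python3 - <<'E'
from h import *
c=lambda x,y:(255+x/4.9,140+y/4.6)
s=lambda x,y:(230+x/3,120+y/3)
T=lambda x,y,z:plane('top',[c(x,y)],z)[0]
S=lambda x,y,z:plane('side',[s(x,y)],z)[0]
L=[(26,84),(-26,-84),(0,51),(0,17),(0,-51)]
W=[T(170,324,95.5),T(555,210,111),T(265,323,120),T(330,282,120),T(460,200,120)]
print(np.round(W));print('top',fit(L,W))
Ws=[S(455,288,111),S(279,178,120),S(325,194,120),S(430,228,120)]
print(np.round(Ws));print('side',fit([(-26,-84),(0,51),(0,17),(0,-51)],Ws))
print('ear top',T(465,113,113.5),S(512,232,113.5))
print('basket T',np.round([T(655,312,60),T(490,405,60),T(597,562,60),T(757,465,60)]))
print('basket S',np.round([S(284,376,60),S(163,449,60),S(302,520,60),S(415,436,60)]))
print('drill',S(120,147,92))
print('vice grey box T z=80..120',[T(x,y,z).round() for x,y in((270,368),(325,470),(170,415)) for z in (110,160)])
E
```

```text
[[516. 329.  96.]
 [569. 162. 111.]
 [513. 286. 120.]
 [533. 259. 120.]
 [571. 203. 120.]]
top (np.float64(0.6096858412550745), array([542.34998557, 244.92510415]), array([[ 0. , -0.1],
       [-0.2,  0.4],
       [ 0.3, -0.5],
       [ 0. , -0.1],
       [-0.2,  0.3]]))
[[568. 155. 111.]
 [517. 288. 120.]
 [535. 260. 120.]
 [574. 204. 120.]]
side (np.float64(0.5700841027422595), array([545.00296072, 244.20999943]), array([[-0.4, -4.4],
       [-0.4,  0.5],
       [-0.8,  1.4],
       [ 1.6,  2.5]]))
ear top [613.8102029  200.92931626 113.5       ] [618.78879595 197.28431717 113.5       ]
basket T [[529. 110.  60.]
 [483. 185.  60.]
 [408. 137.  60.]
 [455.  65.  60.]]
basket S [[486. 180.  60.]
 [412. 137.  60.]
 [458.  65.  60.]
 [530. 109.  60.]]
drill [452.26323585 420.55848136  92.        ]
vice grey box T z=80..120 [array([494., 284., 110.]), array([489., 283., 160.]), array([448., 260., 110.]), array([446., 260., 160.]), array([472., 326., 110.]), array([468., 322., 160.])]
```

```bash
python3 - <<'E'
from h import *
a=.60;R=np.array([[np.cos(a),-np.sin(a)],[np.sin(a),np.cos(a)]]);c=np.array([543,245])
P=[]
for z in(0,80):
    for x,y in((44,100),(-44,100),(-44,-100),(44,-100)): P.append([*(R@[x,y]+c),z])
P.append([452,421,92]);P.append([452,421,80]);P+= [[150,529,205],[0,0,0]]
out=[]
for n in('top','side'):
    p=proj(n,P);print(n,p.round().tolist())
    im=cv2.imread(f'pics/{n}0.png');x0,y0=(200,120) if n=='top' else (230,130)
    im=cv2.resize(im[y0:y0+150,x0:x0+200],None,fx=4,fy=4,interpolation=cv2.INTER_CUBIC)
    q=((p-[x0,y0]+.5)*4).astype(int)
    for k in(0,4):cv2.polylines(im,[q[k:k+4]],1,(0,0,255) if k else (0,255,0),1)
    for k in (8,9): cv2.drawMarker(im,tuple(map(int,q[k])),(255,0,255),0,12)
    cv2.imwrite(f'pics/o_{n}.png',im)
# triangulate grey box corner
def tri(a,b):
    o=[]
    for n,u in(('top',a),('side',b)):
        A,B=plane(n,[u],0)[0],plane(n,[u],200)[0];o.append((A,(B-A)/np.linalg.norm(B-A)))
    (p,d),(q,e)=o;M=np.c_[d,-e];s=np.linalg.lstsq(M,q-p,rcond=None)[0];return p+d*s[0],q+e*s[1]
print(tri((255+270/4.9,140+368/4.6),(230+250/3,120+207/3)))
print('foot',plane('top',[(255,170),(260,205),(225,165),(222,195)],0).round())
E
```

```text
top [[283.0, 212.0], [303.0, 243.0], [373.0, 197.0], [352.0, 167.0], [279.0, 208.0], [301.0, 242.0], [377.0, 191.0], [355.0, 159.0], [246.0, 240.0], [247.0, 240.0], [162.0, 412.0], [437.0, 452.0]]
side [[317.0, 222.0], [286.0, 242.0], [380.0, 283.0], [408.0, 258.0], [316.0, 184.0], [283.0, 202.0], [382.0, 240.0], [412.0, 217.0], [270.0, 169.0], [270.0, 175.0], [97.0, 113.0], [-36.0, 441.0]]
(array([494.44256386, 284.10173214, 106.45074953]), array([498.53442959, 283.1556754 , 106.84254473]))
foot [[626. 423.   0.]
 [540. 408.   0.]
 [637. 496.   0.]
 [563. 500.   0.]]
```

View pics/o_side.png

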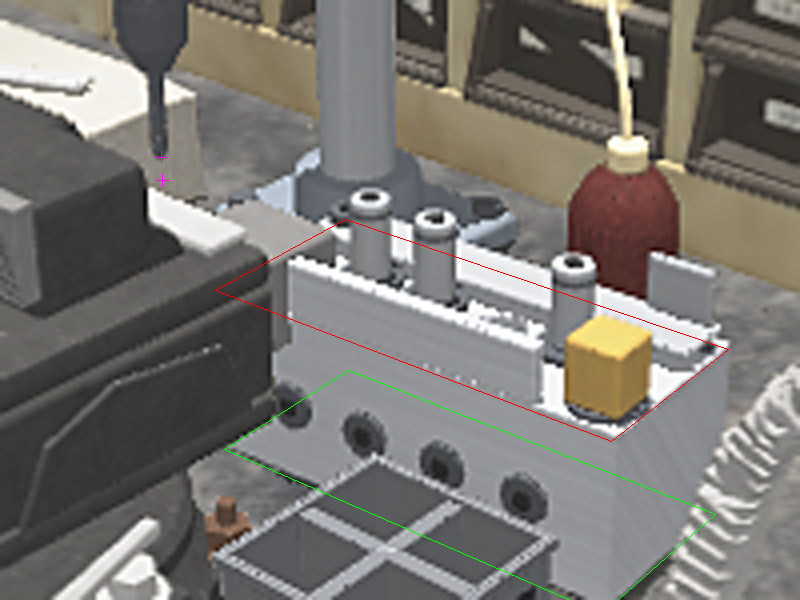

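View pics/o_top.png

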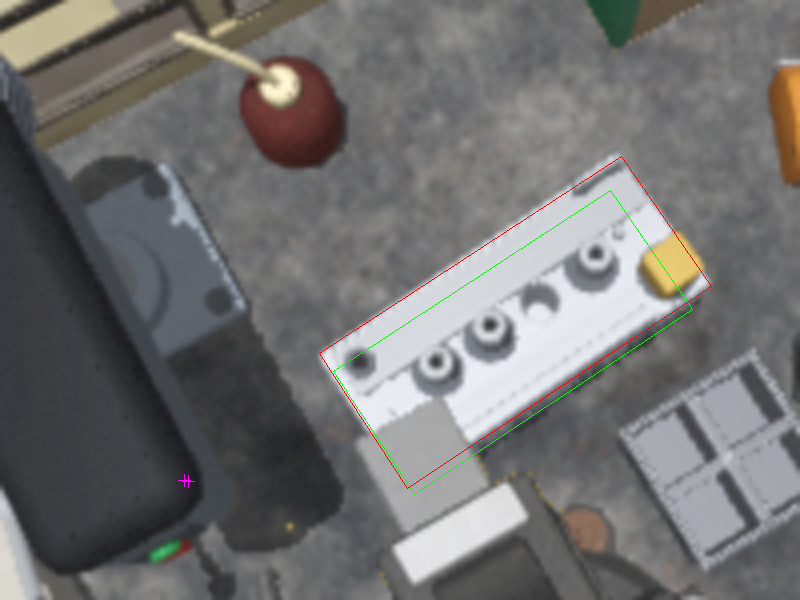

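```bash
python3 - <<'E'
from h import *
im=cv2.imread('pics/side0.png')
x0,y0=255,160
im=cv2.resize(im[y0:y0+75,x0:x0+100],None,fx=8,fy=8,interpolation=cv2.INTER_CUBIC)
tp=[(255+x/4.9,140+y/4.6) for x,y in((270,368),(325,470),(220,515),(170,415))]
for z,c in((106,(0,0,255)),(80,(0,200,0)),(60,(255,0,0))):
    q=((proj('side',plane('top',tp,z))-[x0,y0]+.5)*8).astype(int);cv2.polylines(im,[q],1,c,1)
    print(z,plane('top',tp,z).round().tolist())
cv2.imwrite('pics/jaw.png',im)
E
```

```text
106 [[494.0, 284.0, 106.0], [448.0, 260.0, 106.0], [427.0, 304.0, 106.0], [472.0, 327.0, 106.0]]
80 [[497.0, 285.0, 80.0], [449.0, 260.0, 80.0], [428.0, 306.0, 80.0], [474.0, 329.0, 80.0]]
60 [[499.0, 285.0, 60.0], [450.0, 260.0, 60.0], [428.0, 307.0, 60.0], [476.0, 330.0, 60.0]]
```

View pics/jaw.png

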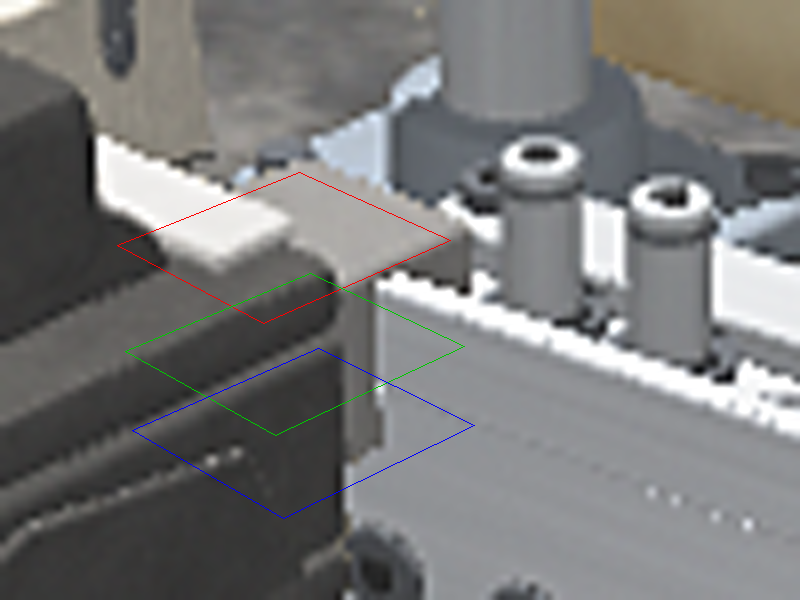

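Request:
play_rows(
  series=[
    [[0,-0.05,0],0,1],
    [[0.05,-0.075,-0.03],0.1,1],
    [[0.228,-0.075,-0.142],0.684,1],
    [[0.228,-0.075,-0.142],0.684,1],
    [[0.228,-0.075,-0.142],0.684,1],
    [[0.228,-0.075,-0.142],0.684,1],
    [[0.228,-0.075,-0.142],0.684,1],
    [[0.228,-0.075,-0.142],0.684,1],
    [[0.228,-0.075,-0.142],0.684,1],
    [[0.228,-0.075,-0.142],0.684,1],
  ],
)

```text
clock: 1.1
eef_pos: [330.1, 330.7, 279.9]
eef_rot: [-1.572, -0.0, -0.959]
wrist_force: [-0.2, 0.0, 0.1]
finger_gap: 17.6
```

```bash
cat >> h.py <<'E'
A,C=.61,np.array([542.5,245.])
def B(x,y,A=A,C=C): return C+np.array([x*np.cos(A)-y*np.sin(A),x*np.sin(A)+y*np.cos(A)])
def go(P,yaw=None):
    "P: world targets (mm) -> tool shifts from now, twist to yaw"
    s=manip.read_state();p=s['eef_pos'];y=s['eef_rot'][2];print(s['clock'],p.round(1),s['eef_rot'].round(3),s['finger_gap'].round(1),s['wrist_force'].round(1))
    from scipy.spatial.transform import Rotation as Ro
    R=Ro.from_euler('xyz',s['eef_rot']).as_matrix()
    for q in P: print(' ',(R.T@(np.array(q)-p)).round(1))
    if yaw is not None: print('  twist',round(y-yaw,3))
E
python3 - <<'E'
from h import *
go([[*B(12,-79),230],[*B(12,-79),97],[*B(56,-76),97],[*B(94,-64),97],[*B(88,-66),97],[*B(88,-66),230]],A-np.pi/2)
E
```

```text
Traceback (most recent call last):
  File "h.py", line 23, in go
    s=manip.read_state();p=s['eef_pos'];y=s['eef_rot'][2];print(s['clock'],p.round(1),s['eef_rot'].round(3),s['finger_gap'].round(1),s['wrist_force'].round(1))
                                                                                                            ^^^^^^^^^^^^^^^^^^^^^
AttributeError: 'float' object has no attribute 'round'
```

```bash
sed -i "s/s\['finger_gap'\].round(1)/round(s['finger_gap'],1)/" h.py
python3 - <<'E'
from h import *
go([[*B(12,-79),230],[*B(12,-79),97],[*B(56,-76),97],[*B(94,-64),97],[*B(88,-66),97],[*B(88,-66),230]],A-np.pi/2)
E
```

```text
1.1 [330.1 330.7 279.9] [-1.572 -0.    -0.959] 17.6 [-0.2  0.   0.1]
  [271.1  49.9 136.7]
  [271.  182.9 136.8]
  [268.1 182.8 180.8]
  [256.2 182.8 218.9]
  [258.1 182.8 212.9]
  [258.2  49.8 212.7]
  twist 0.001
```

Request:
play_rows(
  series=[
    [[0.045,0,0.022],0,1],
    [[0.09,0,0.045],0,1],
    [[0.135,0,0.068],0,1],
    [[0.18,0,0.09],0,1],
    [[0.225,0.02,0.113],0,1],
    [[0.271,0.05,0.137],0,1],
    [[0.271,0.05,0.137],0,1],
    [[0.271,0.05,0.137],0,1],
  ],
)

```text
clock: 1.9
eef_pos: [597.8, 187.6, 227.7]
eef_rot: [-1.575, 0.001, -0.96]
wrist_force: [-1.1, 0.3, 0.6]
finger_gap: 0.3
```

```bash
python3 - <<'E'
from h import *
go([[*B(12,-79),97]])
a=snap('top','t1.png');b=snap('side','s1.png')
o=np.hstack([cv2.resize(a[130:255,260:385],(400,400)),cv2.resize(b[90:290,270:470],(400,400))])
cv2.imwrite('pics/c1.png',o[:,:,::-1])
E
```

```text
1.9 [597.8 187.6 227.7] [-1.575e+00  1.000e-03 -9.600e-01] 0.3 [-1.1  0.3  0.6]
  [3.000e-01 1.307e+02 1.000e-01]
```

View pics/c1.png

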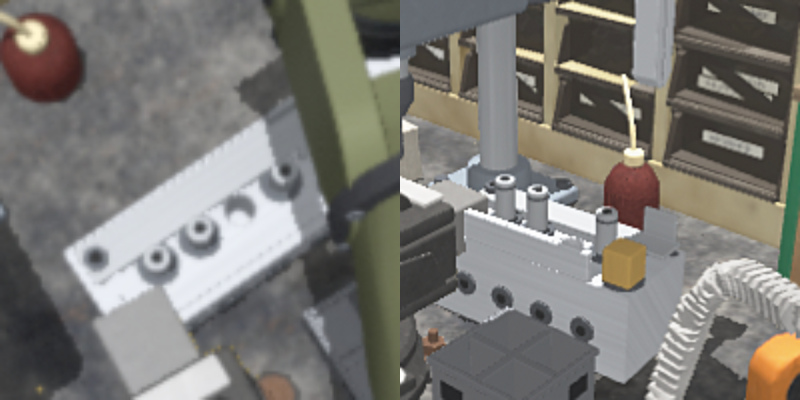

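Request:
play_rows(
  series=[
    [[0,0.045,0],0,1],
    [[0,0.085,0],0,1],
    [[0,0.115,0],0,1],
    [[0,0.131,0],0,1],
    [[0,0.131,0],0,1],
    [[0,0.131,0],0,1],
    [[0,0.131,0],0,1],
  ],
)

```text
clock: 2.7
eef_pos: [597.4, 189.6, 101.8]
eef_rot: [-1.569, -0.002, -0.957]
wrist_force: [0.1, -1.0, 0.1]
finger_gap: 0.4
```

Request:
play_rows(
  series=[
    [[0,0.004,0.01],0,1],
    [[-0.001,0.004,0.02],0,1],
    [[-0.001,0.004,0.03],0,1],
    [[-0.002,0.004,0.04],0,1],
    [[-0.004,0.004,0.05],0,1],
    [[-0.007,0.004,0.06],0,1],
    [[-0.01,0.004,0.07],0,1],
    [[-0.013,0.004,0.08],0,1],
    [[-0.014,0.004,0.084],0,1],
    [[-0.014,0.004,0.084],0,1],
    [[-0.014,0.004,0.084],0,1],
    [[-0.014,0.004,0.08],0,1],
    [[-0.014,0.004,0.07],0,1],
    [[-0.014,0.004,0.07],0,1],
    [[-0.014,-0.05,0.07],0,1],
    [[-0.014,-0.1,0.07],0,1],
    [[-0.014,-0.13,0.07],0,1],
    [[-0.014,-0.13,0.07],0,1],
  ],
)

```text
clock: 4.5
eef_pos: [647.7, 241.7, 238.5]
eef_rot: [-1.56, -0.004, -0.957]
wrist_force: [0.2, -0.6, 0.2]
finger_gap: 0.4
```

```bash
python3 - <<'E'
from h import *
go([[*B(0,17),230],[*B(0,17),150]],A-np.pi/2)
E
```

```text
4.5 [647.7 241.7 238.5] [-1.56  -0.004 -0.957] 0.4 [ 0.2 -0.6  0.2]
  [-80.3   7.2 -84.1]
  [-80.6  87.2 -85. ]
  twist 0.003
```

```bash
python3 - <<'E'
from h import *
go([[430,20,270]])
E
```

```text
4.5 [647.7 241.7 238.5] [-1.56  -0.004 -0.957] 0.4 [ 0.2 -0.6  0.2]
  [  56.1  -34.7 -305.3]
```

Request:
play_rows(
  series=[
    [[0,-0.04,-0.04],0,0.6],
    [[-0.04,-0.04,-0.08],0,0.6],
    [[-0.225,-0.04,-0.217],0,0.6],
    [[-0.225,-0.04,-0.217],0,0.6],
    [[-0.225,-0.04,-0.217],0,0.6],
    [[-0.225,-0.04,-0.217],0,0.6],
    [[-0.225,-0.04,-0.217],0,0.6],
    [[-0.225,-0.04,-0.217],0,0.6],
    [[-0.225,-0.04,-0.217],0,0.6],
  ],
)

```text
clock: 5.4
eef_pos: [340.0, 300.8, 275.0]
eef_rot: [-1.559, -0.004, -0.956]
wrist_force: [0.7, -0.8, 0.5]
finger_gap: 37.5
```

```bash
python3 - <<'E'
from h import *
a=snap('top','t2.png');go([])
cv2.imwrite('pics/c2.png',cv2.resize(a[140:270,255:415],None,fx=4.9,fy=4.6,interpolation=cv2.INTER_CUBIC)[:,:,::-1])
E
```

```text
5.45 [340.7 300.6 274.8] [-1.56  -0.004 -0.957] 37.5 [ 0.1 -0.8 -0.3]
```

View pics/c2.png

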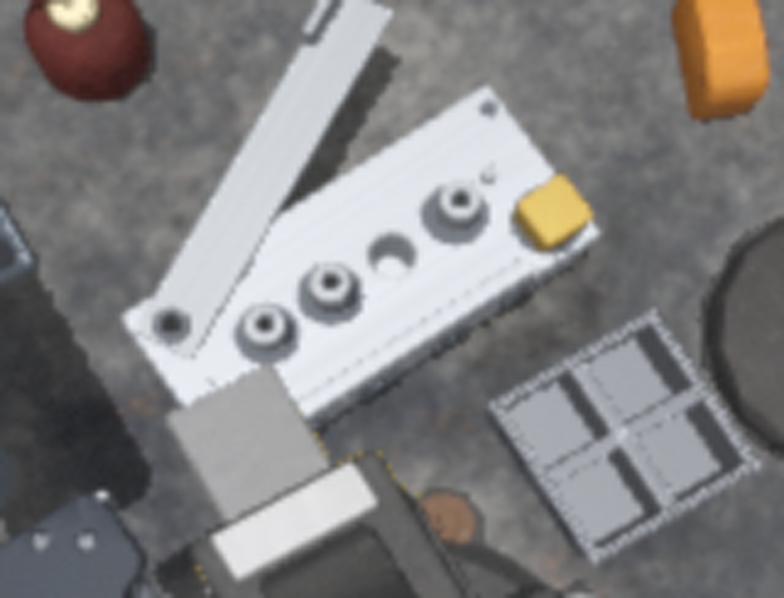

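```bash
cat >> h.py <<'E'
W=[(529.5,109.5),(484.5,182.5),(410,137),(456.5,65)]
Ab,Cb,res=fit([(43,-43),(43,43),(-43,43),(-43,-43)],W)
def K(x,y): return B(x,y,Ab,Cb)
E
python3 - <<'E'
from h import *
print(Ab,Cb,res.tolist());print(B(0,-51),K(22,22),K(22,-22),K(-22,22))
go([[*B(0,-51),230],[*B(0,-51),94]],A-np.pi/2)
E
```

```text
0.5553660702592156 [470.125 123.5  ] [[0.2, -0.1], [0.5, -0.2], [-0.9, -0.4], [0.2, 0.7]]
[571.71624047 203.19795109] [477.21896813 153.79316121] [500.41816121 116.40603187] [439.83183879 130.59396813]
5.45 [340.7 300.6 274.8] [-1.56  -0.004 -0.957] 37.5 [ 0.1 -0.8 -0.3]
  [212.4  47.3 132.3]
  [211.8 183.2 130.8]
  twist 0.004
```

Request:
play_rows(
  series=[
    [[0.05,0,0.03],0,0.66],
    [[0.212,0.047,0.132],0,0.66],
    [[0.212,0.047,0.132],0,0.66],
    [[0.212,0.047,0.132],0,0.66],
    [[0.212,0.047,0.132],0,0.66],
    [[0.212,0.047,0.132],0,0.66],
    [[0.212,0.06,0.132],0,0.66],
    [[0.212,0.08,0.132],0,0.66],
    [[0.212,0.08,0.132],0,0.66],
    [[0.212,0.08,0.132],0,0.66],
  ],
)

```text
clock: 6.45
eef_pos: [571.1, 203.8, 197.6]
eef_rot: [-1.56, -0.004, -0.957]
wrist_force: [-0.2, -0.4, 0.4]
finger_gap: 31.9
```

```bash
python3 - <<'E'
from h import *
go([[*B(0,-51),135],[*B(0,-51),94]],A-np.pi/2)
E
```

```text
6.45 [571.1 203.8 197.6] [-1.56  -0.004 -0.957] 31.9 [-0.2 -0.4  0.4]
  [ 0.5 62.6 -0.6]
  [  0.3 103.6  -1. ]
  twist 0.004
```

Request:
play_rows(
  series=[
    [[0,0.04,0],0,0.66],
    [[0,0.07,0],0,0.66],
    [[0,0.085,-0.001],0,0.66],
    [[0,0.095,-0.001],0,0.66],
    [[0,0.103,-0.001],0,0.66],
    [[0,0.103,-0.001],0,0.66],
    [[0,0.103,-0.001],0,0.66],
  ],
)

```text
clock: 7.15
eef_pos: [571.9, 203.7, 95.5]
eef_rot: [-1.558, -0.005, -0.957]
wrist_force: [-0.4, -0.7, -0.3]
finger_gap: 32.0
```

Request:
play_rows(
  series=[
    [[0,0,0],0,0.8],
    [[0,0,0],0,0.85],
    [[0,0,0],0,1],
    [[0,0,0],0,1],
    [[0,0,0],0,1],
    [[0,0,0],0,1],
  ],
  squeeze=20,
)

```text
clock: 7.75
eef_pos: [572.8, 204.1, 96.5]
eef_rot: [-1.556, -0.006, -0.957]
wrist_force: [4.5, 3.6, 4.3]
finger_gap: 17.6
```

```bash
python3 - <<'E'
from h import *
p=manip.read_state()['eef_pos'];x,y=B(0,-51)
go([[x,y,170],[x,y,225],[*K(22,22),225],[*K(22,22),89]],Ab-np.pi/2)
E
```

```text
7.75 [572.8 204.1  96.5] [-1.556 -0.006 -0.957] 17.6 [4.5 3.6 4.3]
  [  0.5 -73.5  -0.3]
  [   0.8 -128.5    0.6]
  [ -13.3 -130.2 -105.1]
  [ -14.     5.8 -107.2]
  twist 0.059
```

Request:
play_rows(
  series=[
    [[0,-0.015,-0.001],0,1],
    [[0,-0.035,-0.001],0,1],
    [[0,-0.06,0],0,1],
    [[0,-0.09,0],0,1],
    [[0,-0.128,0],0,1],
    [[0,-0.13,0],0,1],
    [[0,-0.13,0],0,1],
    [[-0.005,-0.13,-0.03],0.02,1],
    [[-0.009,-0.13,-0.065],0.04,1],
    [[-0.013,-0.13,-0.095],0.059,1],
    [[-0.013,-0.13,-0.105],0.059,1],
    [[-0.013,-0.13,-0.105],0.059,1],
    [[-0.013,-0.13,-0.105],0.059,1],
    [[-0.013,-0.13,-0.105],0.059,1],
    [[-0.013,-0.13,-0.105],0.059,1],
  ],
)

```text
clock: 9.25
eef_pos: [477.9, 153.9, 224.4]
eef_rot: [-1.556, -0.004, -1.015]
wrist_force: [0.6, 0.6, -0.8]
finger_gap: 17.5
```

```bash
python3 - <<'E'
from h import *
go([[*K(22,22),150],[*K(22,22),91]],Ab-np.pi/2)
a=manip.camera('top');b=manip.camera('side')
o=np.hstack([cv2.resize(a[140:270,280:410],(400,400)),cv2.resize(b[130:330,230:430],(400,400))])
cv2.imwrite('pics/c3.png',o[:,:,::-1])
E
```

```text
9.25 [477.9 153.9 224.4] [-1.556 -0.004 -1.015] 17.5 [ 0.6  0.6 -0.8]
  [-0.6 74.3 -1.7]
  [ -0.8 133.3  -2.6]
  twist 0.0
```

View pics/c3.png

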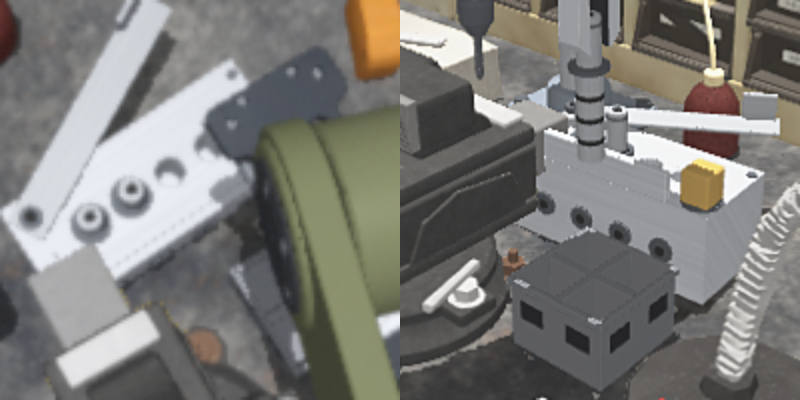

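Request:
play_rows(
  series=[
    [[0,0.04,-0.001],0,1],
    [[0,0.07,-0.001],0,1],
    [[0,0.095,-0.002],0,1],
    [[0,0.115,-0.002],0,1],
    [[0,0.128,-0.002],0,1],
    [[0,0.134,-0.002],0,1],
    [[0,0.135,-0.002],0,1],
    [[0,0.135,-0.002],0,1],
    [[0,0.135,-0.002],0,0.78],
    [[0,0.135,-0.002],0,0.72],
    [[0,0.135,-0.002],0,0.72],
    [[0,0.135,-0.002],0,0.72],
    [[0,0.12,-0.002],0,0.72],
    [[0,0.08,-0.002],0,0.7],
    [[0,0.04,-0.001],0,0.66],
    [[0,0,0],0,0.66],
    [[0,0,0],0,0.66],
    [[0,0,0],0,0.66],
  ],
)

```text
clock: 11.15
eef_pos: [477.8, 153.8, 224.7]
eef_rot: [-1.555, -0.005, -1.015]
wrist_force: [-0.1, 0.5, -0.5]
finger_gap: 31.8
```

```bash
python3 - <<'E'
from h import *
go([[*B(0,17),225],[*B(0,17),96]],A-np.pi/2)
a=manip.camera('side')
cv2.imwrite('pics/c4.png',cv2.resize(a[130:330,230:430],(600,600))[:,:,::-1])
E
```

```text
11.15 [477.8 153.8 224.7] [-1.555 -0.005 -1.015] 31.8 [-0.1  0.5 -0.5]
  [-60.3   1.  102.1]
  [-60.9 130.  100.1]
  twist -0.055
```

View pics/c4.png

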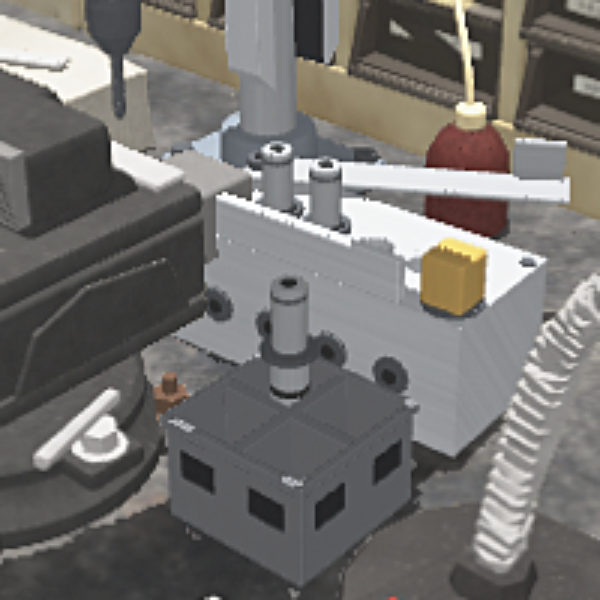

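Request:
play_rows(
  series=[
    [[-0.025,0,0.04],-0.02,0.66],
    [[-0.05,0,0.085],-0.055,0.66],
    [[-0.06,0.001,0.102],-0.055,0.66],
    [[-0.06,0.001,0.102],-0.055,0.66],
    [[-0.06,0.001,0.102],-0.055,0.66],
    [[-0.06,0.04,0.101],-0.055,0.66],
    [[-0.061,0.075,0.101],-0.055,0.66],
    [[-0.061,0.09,0.101],-0.055,0.66],
    [[-0.061,0.09,0.101],-0.055,0.66],
    [[-0.061,0.1,0.1],-0.055,0.66],
    [[-0.061,0.115,0.1],-0.055,0.66],
    [[-0.061,0.125,0.1],-0.055,0.66],
    [[-0.061,0.13,0.1],-0.055,0.66],
    [[-0.061,0.13,0.1],-0.055,0.66],
    [[-0.061,0.13,0.1],-0.055,0.66],
  ],
)

```text
clock: 12.7
eef_pos: [532.2, 258.9, 95.1]
eef_rot: [-1.557, -0.005, -0.96]
wrist_force: [0.0, 0.2, 0.0]
finger_gap: 32.0
```

```bash
python3 - <<'E'
from h import *
x,y=B(0,17)
go([[x,y,96],[x,y,225],[*K(22,-22),225],[*K(22,-22),91]],Ab-np.pi/2)
E
```

```text
12.7 [532.2 258.9  95.1] [-1.557 -0.005 -0.96 ] 32.0 [0.  0.2 0. ]
  [ 0.3 -0.9  0.5]
  [   1.  -129.9    2.4]
  [  99.2 -130.9 -105.8]
  [  98.5    3.1 -107.7]
  twist 0.055
```

Request:
play_rows(
  series=[
    [[0,0,0],0,0.8],
    [[0,0,0],0,0.85],
    [[0,0,0],0,1],
    [[0,0,0],0,1],
    [[0,0,0],0,1],
    [[0,-0.015,0],0,1],
    [[0,-0.035,0.001],0,1],
    [[0,-0.06,0.001],0,1],
    [[0,-0.09,0.001],0,1],
    [[0,-0.13,0.001],0,1],
    [[0,-0.13,0.001],0,1],
    [[0,-0.13,0.001],0,1],
    [[0.03,-0.13,-0.03],0.02,1],
    [[0.06,-0.13,-0.065],0.04,1],
    [[0.09,-0.13,-0.095],0.055,1],
    [[0.099,-0.131,-0.106],0.055,1],
    [[0.099,-0.131,-0.106],0.055,1],
    [[0.099,-0.131,-0.106],0.055,1],
    [[0.099,-0.131,-0.106],0.055,1],
  ],
)

```text
clock: 14.6
eef_pos: [500.2, 117.6, 224.5]
eef_rot: [-1.557, -0.004, -1.014]
wrist_force: [0.5, -0.3, -1.7]
finger_gap: 17.5
```

```bash
python3 - <<'E'
from h import *
go([[*K(22,-22),150],[*K(22,-22),90]],Ab-np.pi/2)
E
```

```text
14.6 [500.2 117.6 224.5] [-1.557 -0.004 -1.014] 17.5 [ 0.5 -0.3 -1.7]
  [ 0.8 74.5 -1.4]
  [  0.6 134.5  -2.3]
  twist 0.001
```

Request:
play_rows(
  series=[
    [[0.001,0.04,-0.001],0,1],
    [[0.001,0.07,-0.001],0,1],
    [[0.001,0.095,-0.002],0,1],
    [[0.001,0.115,-0.002],0,1],
    [[0.001,0.128,-0.002],0,1],
    [[0.001,0.134,-0.002],0,1],
    [[0.001,0.135,-0.002],0,1],
    [[0.001,0.135,-0.002],0,1],
    [[0.001,0.135,-0.002],0,0.78],
    [[0.001,0.135,-0.002],0,0.72],
    [[0.001,0.135,-0.002],0,0.72],
    [[0.001,0.135,-0.002],0,0.72],
    [[0.001,0.12,-0.002],0,0.72],
    [[0,0.08,-0.002],0,0.7],
    [[0,0.04,-0.001],0,0.66],
    [[0,0,0],0,0.66],
    [[0,0,0],0,0.66],
    [[0,0,0],0,0.66],
  ],
)

```text
clock: 16.4
eef_pos: [500.3, 117.5, 224.8]
eef_rot: [-1.556, -0.004, -1.014]
wrist_force: [-0.3, 0.2, -1.4]
finger_gap: 31.4
```

```bash
python3 - <<'E'
from h import *
go([[*B(0,50),225],[*B(0,50),96]],A-np.pi/2)
a=manip.camera('side')
b=manip.camera('top')
o=np.hstack([cv2.resize(b[140:270,280:410],(400,400)),cv2.resize(a[130:330,230:430],(400,400))])
cv2.imwrite('pics/c5.png',o[:,:,::-1])
E
```

```text
16.4 [500.3 117.5 224.8] [-1.556 -0.004 -1.014] 31.4 [-0.3  0.2 -1.4]
  [-135.8    0.7  100.5]
  [-136.4  129.7   98.6]
  twist -0.053
```

View pics/c5.png

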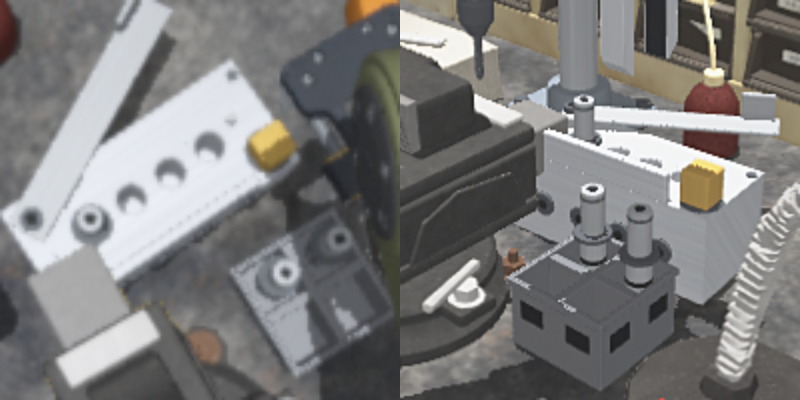

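Request:
play_rows(
  series=[
    [[-0.045,0,0.03],-0.02,0.66],
    [[-0.09,0,0.065],-0.053,0.66],
    [[-0.13,0.001,0.095],-0.053,0.66],
    [[-0.136,0.001,0.1],-0.053,0.66],
    [[-0.136,0.001,0.1],-0.053,0.66],
    [[-0.136,0.03,0.1],-0.053,0.66],
    [[-0.136,0.06,0.1],-0.053,0.66],
    [[-0.136,0.085,0.099],-0.053,0.66],
    [[-0.136,0.09,0.099],-0.053,0.66],
    [[-0.136,0.09,0.099],-0.053,0.66],
    [[-0.136,0.1,0.099],-0.053,0.66],
    [[-0.136,0.11,0.099],-0.053,0.66],
    [[-0.136,0.12,0.099],-0.053,0.66],
    [[-0.136,0.128,0.099],-0.053,0.66],
    [[-0.136,0.13,0.099],-0.053,0.66],
    [[-0.136,0.13,0.099],-0.053,0.66],
    [[-0.136,0.13,0.099],-0.053,0.66],
  ],
)

```text
clock: 18.2
eef_pos: [513.6, 285.8, 94.3]
eef_rot: [-1.559, -0.004, -0.961]
wrist_force: [-0.7, -1.2, -0.0]
finger_gap: 32.3
```

```bash
python3 - <<'E'
from h import *
x,y=B(0,50)
go([[x,y,96],[x,y,225],[*K(-22,22),225],[*K(-22,22),91],[*K(-22,-22),225]],Ab-np.pi/2)
E
```

```text
18.2 [513.6 285.8  94.3] [-1.559 -0.004 -0.961] 32.3 [-0.7 -1.2 -0. ]
  [ 0.1 -1.7  0.4]
  [   0.5 -130.7    1.9]
  [  85.5 -132.2 -147.8]
  [  85.     1.8 -149.4]
  [ 129.4 -132.  -150.2]
  twist 0.054
```

Request:
play_rows(
  series=[
    [[0,0,0],0,0.8],
    [[0,0,0],0,0.85],
    [[0,0,0],0,1],
    [[0,0,0],0,1],
    [[0,0,0],0,1],
    [[0,-0.015,0],0,1],
    [[0,-0.035,0.001],0,1],
    [[0,-0.06,0.001],0,1],
    [[0,-0.09,0.001],0,1],
    [[0,-0.13,0.002],0,1],
    [[0,-0.132,0.002],0,1],
    [[0,-0.132,0.002],0,1],
    [[0.025,-0.132,-0.04],0.02,1],
    [[0.05,-0.132,-0.08],0.04,1],
    [[0.075,-0.132,-0.12],0.054,1],
    [[0.085,-0.132,-0.15],0.054,1],
    [[0.085,-0.132,-0.15],0.054,1],
    [[0.085,-0.132,-0.15],0.054,1],
    [[0.085,-0.132,-0.15],0.054,1],
  ],
)

```text
clock: 20.1
eef_pos: [437.8, 130.2, 224.3]
eef_rot: [-1.56, -0.003, -1.015]
wrist_force: [-0.6, 0.2, -1.5]
finger_gap: 17.9
```

```bash
python3 - <<'E'
from h import *
go([[*K(-24.5,22),150],[*K(-24.5,22),90]],Ab-np.pi/2)
E
```

```text
20.1 [437.8 130.2 224.3] [-1.56  -0.003 -1.015] 17.9 [-0.6  0.2 -1.5]
  [ 0.6 74.3 -1.5]
  [  0.4 134.3  -2.1]
  twist 0.001
```

Request:
play_rows(
  series=[
    [[0,0.04,-0.001],0,1],
    [[0,0.07,-0.001],0,1],
    [[0,0.095,-0.002],0,1],
    [[0,0.115,-0.002],0,1],
    [[0,0.128,-0.002],0,1],
    [[0,0.134,-0.002],0,1],
    [[0,0.136,-0.002],0,1],
    [[0,0.136,-0.002],0,1],
    [[0,0.136,-0.002],0,0.78],
    [[0,0.136,-0.002],0,0.73],
    [[0,0.136,-0.002],0,0.73],
    [[0,0.136,-0.002],0,0.73],
    [[0,0.12,-0.002],0,0.73],
    [[0,0.08,-0.002],0,0.73],
    [[0,0.04,-0.001],0,0.9],
    [[0,0,0],0,1],
    [[0,0,0],0,1],
    [[0,0,0],0,1],
  ],
)

```text
clock: 21.9
eef_pos: [437.9, 130.2, 224.5]
eef_rot: [-1.558, -0.003, -1.015]
wrist_force: [0.2, 0.5, -0.9]
finger_gap: 0.7
```

```bash
python3 - <<'E'
from h import *
a=manip.camera('side')
b=manip.camera('top')
o=np.hstack([cv2.resize(b[120:250,260:390],(400,400),interpolation=2),cv2.resize(a[130:330,230:430],(400,400))])
cv2.imwrite('pics/c6.png',o[:,:,::-1])
E
```

```text
(no output)
```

View pics/c6.png

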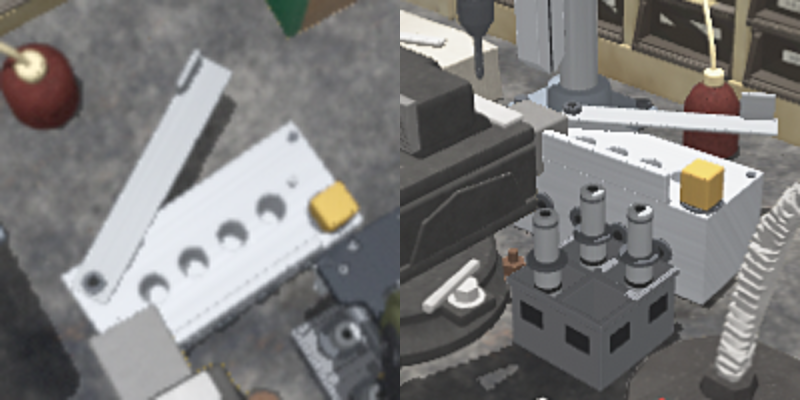

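```bash
python3 - <<'E'
from h import *
print('can',plane('top',[(272,147)],60),'ear',plane('top',[(321.1,143.4)],113.5))
for t in(.35,.4,.45,.5):
    c,s=np.cos(t),np.sin(t);print(t,B(26+11.5*c+163*s,84+11.5*s-163*c))
go([[*B(132,-47),235],[*B(132,-47),97],[*B(128,-50),97],[*B(90,-68),97],[*B(70,-76),97],[*B(51,-79),97]],A-np.pi/2)
print(B(132,-47))
E
```

```text
can [[666.06145652 375.62066731  60.        ]] ear [[659.688777   263.07929222 113.5       ]]
0.35 [655.81368729 244.68193277]
0.4 [659.83997078 251.79025609]
0.45 [663.50595438 259.09092617]
0.5 [666.80247502 266.56569512]
22.0 [437.3 130.1 223.1] [-1.561 -0.002 -1.015] 0.4 [ 0.1 -0.1 -0.7]
  [ -2.2  -9.3 284.4]
  [ -2.4 128.7 283.1]
  [  0.8 128.7 279.3]
  [ 20.8 128.4 242.3]
  [ 29.8 128.2 222.8]
  [ 33.9 128.1 203.9]
  twist -0.054
[677.61830898 282.09504789]
```

Request:
play_rows(
  series=[
    [[0,-0.009,0.045],-0.02,1],
    [[0,-0.009,0.09],-0.054,1],
    [[0,-0.009,0.135],-0.054,1],
    [[0,-0.009,0.18],-0.054,1],
    [[-0.002,-0.009,0.225],-0.054,1],
    [[-0.002,-0.009,0.265],-0.054,1],
    [[-0.002,-0.009,0.286],-0.054,1],
    [[-0.002,-0.009,0.286],-0.054,1],
    [[-0.002,-0.009,0.286],-0.054,1],
    [[-0.002,0.03,0.286],-0.054,1],
    [[-0.002,0.07,0.286],-0.054,1],
    [[-0.002,0.105,0.285],-0.054,1],
    [[-0.002,0.125,0.285],-0.054,1],
    [[-0.002,0.129,0.285],-0.054,1],
    [[-0.002,0.129,0.285],-0.054,1],
    [[-0.002,0.129,0.285],-0.054,1],
  ],
)

```text
clock: 23.6
eef_pos: [679.9, 282.8, 98.9]
eef_rot: [-1.559, -0.003, -0.961]
wrist_force: [0.3, -0.3, 0.4]
finger_gap: 0.3
```

```bash
python3 - <<'E'
from h import *
go([[*B(128,-50),97],[*B(90,-68),97],[*B(70,-76),97],[*B(54,-79),97],[*B(51,-79),97]],A-np.pi/2)
E
```

```text
23.6 [679.9 282.8  98.9] [-1.559 -0.003 -0.961] 0.3 [ 0.3 -0.3  0.4]
  [ 2.2  1.8 -6.3]
  [ 20.2   1.4 -44.3]
  [ 28.2   1.2 -64.3]
  [ 31.2   1.  -80.3]
  [ 31.2   1.  -83.3]
  twist 0.0
```

Request:
play_rows(
  series=[
    [[0.002,0.001,-0.006],0,1],
    [[0.007,0.001,-0.016],0,1],
    [[0.012,0.001,-0.026],0,1],
    [[0.016,0.001,-0.035],0,1],
    [[0.02,0.001,-0.044],0,1],
    [[0.024,0.001,-0.054],0,1],
    [[0.028,0.001,-0.064],0,1],
    [[0.03,0.001,-0.071],0,1],
    [[0.031,0.001,-0.076],0,1],
    [[0.031,0.001,-0.079],0,1],
    [[0.031,0.001,-0.079],0,1],
    [[0.031,0.001,-0.079],0,1],
  ],
)

```text
clock: 24.8
eef_pos: [633.0, 212.3, 97.1]
eef_rot: [-1.559, -0.003, -0.961]
wrist_force: [0.1, 0.6, -1.4]
finger_gap: 0.5
```

Request:
play_rows(
  series=[
    [[0,0,-0.002],0,1],
    [[0,0,-0.002],0,1],
    [[0,0,-0.003],0,1],
    [[0,0,-0.003],0,1],
  ],
)

```text
clock: 25.2
eef_pos: [630.8, 210.7, 97.1]
eef_rot: [-1.558, -0.003, -0.961]
wrist_force: [5.0, 2.5, -1.6]
finger_gap: 1.0
```

```bash
python3 - <<'E'
from h import *
go([[*B(51,-79),97]])
E
```

```text
25.2 [630.8 210.7  97.1] [-1.558 -0.003 -0.961] 1.0 [ 5.   2.5 -1.6]
  [ 0.3  0.  -1.8]
```

Request:
play_rows(
  series=[
    [[0,0,0.012],0,1],
    [[0,-0.03,0.015],0,1],
    [[0,-0.08,0.015],0,1],
    [[0,-0.13,0.015],0,0.5],
    [[-0.03,-0.175,0],0,0.5],
    [[-0.07,-0.175,-0.03],0,0.5],
    [[-0.24,-0.175,-0.187],0,0.5],
    [[-0.24,-0.175,-0.187],0,0.5],
    [[-0.24,-0.175,-0.187],0,0.5],
    [[-0.24,-0.175,-0.187],0,0.5],
    [[-0.24,-0.175,-0.187],0,0.5],
    [[-0.24,-0.175,-0.187],0,0.5],
  ],
)

```text
clock: 26.4
eef_pos: [334.9, 299.9, 269.5]
eef_rot: [-1.557, -0.003, -0.958]
wrist_force: [0.7, -0.0, 1.3]
finger_gap: 46.7
```

```bash
cat >> h.py <<'E'
def yellow(im,x0=200,x1=395,y0=130,y1=260):
    hsv=cv2.cvtColor(im,cv2.COLOR_RGB2HSV);m=cv2.inRange(hsv,(18,110,60),(32,255,255));m[:y0]=0;m[y1:]=0;m[:,:x0]=0;m[:,x1:]=0
    n,l,s,c=cv2.connectedComponentsWithStats(m);k=1+np.argmax(s[1:,4]);return c[k],s[k]
E
python3 - <<'E'
from h import *
go([])
t0=cv2.imread('pics/t2.png')[:,:,::-1];s0=cv2.imread('pics/side0.png')[:,:,::-1]
a=snap('top','t3.png');b=snap('side','s3.png')
print(yellow(np.ascontiguousarray(t0)),yellow(a))
print(yellow(np.ascontiguousarray(s0),330,420),yellow(b,330,420))
cv2.imwrite('pics/c7.png',cv2.resize(a[140:270,255:415],None,fx=4.9,fy=4.6,interpolation=cv2.INTER_CUBIC)[:,:,::-1])
E
```

```text
26.4 [334.9 299.9 269.5] [-1.557 -0.003 -0.958] 46.7 [ 0.7 -0.   1.3]
(array([367.45945946, 186.03378378]), array([361, 178,  15,  16, 148], dtype=int32)) (array([368.04026846, 187.16778523]), array([361, 179,  16,  16, 149], dtype=int32))
(array([381.35294118, 221.17873303]), array([371, 209,  22,  26, 442], dtype=int32)) (array([380.36734694, 221.83673469]), array([370, 210,  22,  25, 441], dtype=int32))
```

View pics/c7.png

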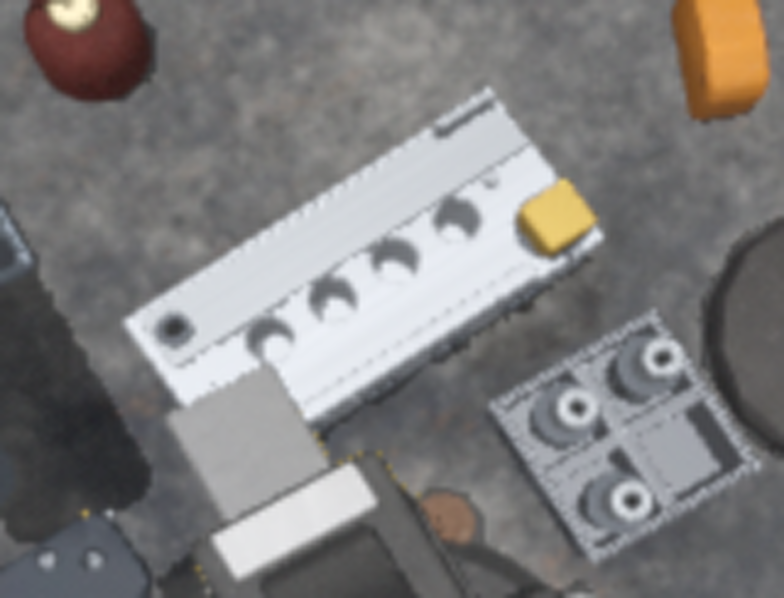

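```bash
python3 - <<'E'
from h import *
c=lambda x,y:(255+x/4.9,140+y/4.6)
T=lambda x,y,z:plane('top',[c(x,y)],z)[0]
print(fit([(26,84),(-26,-84)],[T(173,328,95.5),T(557,215,111)]))
C=np.array([540.5,244.])
b=lambda x,y:B(x,y,A,C)
go([[*b(-26,-84),200],[*b(-26,-84),85]],A-np.pi/2)
print(b(-14,84))
# tip of bit in side view: dark columns profile
im=cv2.imread('pics/s3.png',0);print(im[160:178,262:280])
E
```

```text
(np.float64(0.6077996290228663), array([540.18700264, 243.94568646]), array([[ 0.2, -0.6],
       [-0.2,  0.6]]))
26.5 [337.7 299.5 269.3] [-1.557 -0.003 -0.959] 46.8 [ 0.2  0.4 -0.8]
  [245.6  71.6 107.1]
  [245.2 186.6 105.5]
  twist 0.002
[480.9040611  304.83028906]
[[137 127 126 136 140 100  74  77  67  80 141 136 133 136 133 131 140 113]
 [125 132 133 138 139 104  75  76  69 110 141 137 134 136 133 133 139 107]
 [130 131 132 136 141 105  74  76  69  86 141 136 137 136 134 134 139 106]
 [132 129 132 139 141 102  74  74  69  76 140 136 139 139 138 135 136 118]
 [137 132 133 136 138 100  71 109  74  62 139 137 139 138 137 133 135 119]
 [137 133 134 137 142 119  72  85  71  56 137 136 135 134 136 134 134 132]
 [136 136 135 137 140 118  94  77  71  56 141 137 134 134 139 135 135 146]
 [137 137 135 138 139 141  77  73  72  73 140 139 136 137 140 133 135 139]
 [139 139 139 141 139 148  94  61  56 108 138 135 134 138 135 132 134 136]
 [118 142 142 139 139 144 134  90  87 132 137 134 135 140 135 134 133 134]
 [ 94 101 126 137 140 139 139 133 136 138 138 132 136 138 137 135 131 135]
 [ 97  93  83 141 142 139 140 138 144 136 139 133 136 138 133 135 130 135]
 [ 88  75  59  76 145 143 140 138 139 133 141 132 134 133 135 135 134 135]
 [ 69  65  59  45 151 144 138 137 140 139 143 133 135 132 135 135 136 134]
 [ 65  65  59  47 117 143 139 133 141 138 145 137 136 139 135 138 133 133]
 [ 63  64  59  47  76 139 140 133 141 135 141 142 136 139 139 139 130 130]
 [ 59  59  57  47  65 134 132 129 136 133 137 138 134 138 138 135 131 130]
 [ 57  57  56  48  34 255 239 127 128 130 136 135 131 136 137 133 131 133]]
```

Request:
play_rows(
  series=[
    [[0.045,0,0.02],0,0.57],
    [[0.09,0,0.04],0,0.57],
    [[0.246,0.07,0.107],0,0.57],
    [[0.246,0.07,0.107],0,0.57],
    [[0.246,0.07,0.107],0,0.57],
    [[0.246,0.07,0.107],0,0.57],
    [[0.246,0.07,0.107],0,0.57],
    [[0.246,0.1,0.107],0,0.57],
    [[0.246,0.13,0.106],0,0.57],
    [[0.246,0.14,0.106],0,0.57],
    [[0.246,0.14,0.106],0,0.57],
    [[0.246,0.15,0.106],0,0.57],
    [[0.246,0.16,0.106],0,0.57],
    [[0.245,0.17,0.106],0,0.57],
    [[0.245,0.178,0.106],0,0.57],
    [[0.245,0.185,0.106],0,0.57],
    [[0.245,0.185,0.106],0,0.57],
    [[0.245,0.185,0.106],0,0.57],
  ],
)

```text
clock: 28.3
eef_pos: [567.7, 160.6, 86.7]
eef_rot: [-1.557, -0.003, -0.959]
wrist_force: [0.1, -0.6, 1.2]
finger_gap: 40.2
```

Request:
play_rows(
  series=[
    [[0,0,0],0,0.65],
    [[0,0,0],0,0.7],
    [[0,0,0],0,0.8],
    [[0,0,0],0,1],
    [[0,0,0],0,1],
    [[0,0,0],0,1],
    [[0,0,0],0,1],
  ],
  squeeze=45,
)

```text
clock: 29.0
eef_pos: [568.1, 160.8, 87.2]
eef_rot: [-1.556, -0.004, -0.959]
wrist_force: [4.2, 1.8, 5.2]
finger_gap: 25.8
```

```bash
python3 - <<'E'
from h import *
go([])
a=A;d=np.array([449.5,419.5])-[480.7,304.5];print(d,'x,y block',d@[np.cos(a),np.sin(a)],d@[-np.sin(a),np.cos(a)])
E
```

```text
29.0 [568.1 160.8  87.2] [-1.556 -0.004 -0.959] 25.8 [4.2 1.8 5.2]
[-31.2 115. ] x,y block 40.306739754776395 112.13298680736516
```

Request:
play_rows(
  series=[
    [[0,0,0.003],0,1],
    [[0,0,0.006],0,1],
    [[0,0,0.01],0,1],
    [[0,0,0.014],0,1],
    [[0,0,0.018],0,1],
    [[0,0.0005,0.022],0,1],
    [[0,0.0005,0.026],0,1],
    [[0,0.0005,0.03],0,1],
    [[0,0.0005,0.034],0,1],
    [[0,0.0005,0.037],0,1],
    [[0,0.0005,0.04],0,1],
    [[0,0.0005,0.04],0,1],
    [[0,0.0005,0.04],0,1],
  ],
)

```text
clock: 30.3
eef_pos: [599.5, 182.8, 87.1]
eef_rot: [-1.56, -0.004, -0.958]
wrist_force: [-8.7, -5.9, 9.2]
finger_gap: 25.8
```

```bash
python3 - <<'E'
from h import *
go([])
a=snap('top','t4.png')
g=cv2.cvtColor(a,cv2.COLOR_RGB2GRAY)
# bright block region left part: min area rect edge + pivot dot
m=(g>170).astype(np.uint8);m[:140]=0;m[270:]=0;m[:,:230]=0;m[:,390:]=0
n,l,s,c=cv2.connectedComponentsWithStats(m)
for k in 1+np.argsort(-s[1:,4])[:3]:print(s[k],c[k])
cv2.imwrite('pics/c8.png',cv2.resize(a[120:270,230:410],None,fx=4.4,fy=4,interpolation=cv2.INTER_CUBIC)[:,:,::-1])
E
```

```text
30.3 [599.5 182.8  87.1] [-1.56  -0.004 -0.958] 25.8 [-8.7 -5.9  9.2]
[ 272  157   75   95 2832] [309.7884887  198.43573446]
[299 241  33  25 357] [314.58263305 252.71428571]
[265 140   9   6  41] [269.34146341 142.29268293]
```

Request:
play_rows(
  series=[
    [[-0.003,0,0],0,1],
    [[-0.008,0,0],0,1],
    [[-0.014,0,0],0,1],
    [[-0.02,0,0],0,1],
    [[-0.026,0,0.001],0,1],
    [[-0.032,0,0.001],0,1],
    [[-0.038,0,0.001],0,1],
    [[-0.044,0,0.001],0,1],
    [[-0.05,0,0.001],0,1],
    [[-0.056,0,0.001],0,1],
    [[-0.062,0,0.001],0,1],
    [[-0.068,0,0.002],0,1],
    [[-0.074,0,0.002],0,1],
    [[-0.08,0,0.002],0,1],
    [[-0.086,0,0.002],0,1],
    [[-0.091,0,0.002],0,1],
    [[-0.096,0,0.002],0,1],
    [[-0.1,0,0.002],0,1],
    [[-0.1,0,0.002],0,1],
    [[-0.1,0,0.002],0,1],
  ],
)

```text
clock: 32.35
eef_pos: [544.2, 264.6, 87.1]
eef_rot: [-1.561, -0.006, -0.959]
wrist_force: [3.5, -5.7, 5.8]
finger_gap: 25.7
```

```bash
python3 - <<'E'
from h import *
go([])
a=snap('top','t5.png');b=snap('side','s5.png')
o=np.hstack([cv2.resize(a[130:260,230:360],(400,400),interpolation=2),cv2.resize(b[145:225,245:325],(400,400),interpolation=2)])
cv2.imwrite('pics/c9.png',o[:,:,::-1])
E
```

```text
32.35 [544.2 264.6  87.1] [-1.561 -0.006 -0.959] 25.7 [ 3.5 -5.7  5.8]
```

View pics/c9.png

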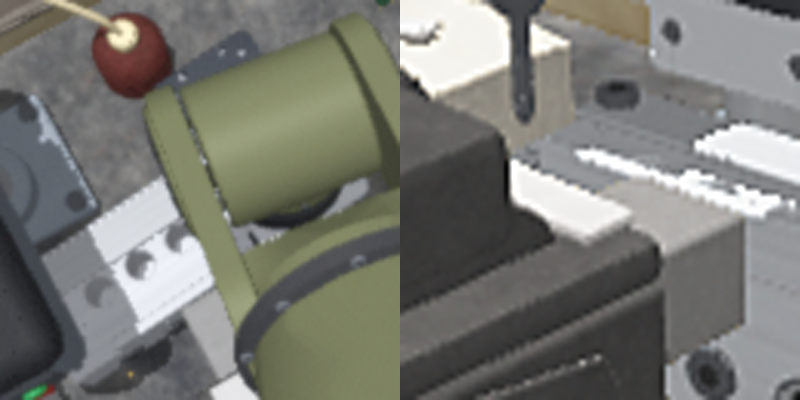

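```bash
cat > m.py <<'E'
from h import *
import sys
b=manip.camera('side') if len(sys.argv)<2 else cv2.imread(sys.argv[1])[:,:,::-1]
g=cv2.cvtColor(np.ascontiguousarray(b),cv2.COLOR_RGB2GRAY)
x0=int(float(sys.argv[2])) if len(sys.argv)>2 else 280
w=g[155:172,x0:x0+16].copy();print(w)
m=(w<85).astype(np.uint8);n,l,s,c=cv2.connectedComponentsWithStats(m);k=1+np.argmax(s[1:,4]);pv=c[k]+[x0,155];print(s[k],pv)
P=plane('side',[pv],95)[0];tip=plane('side',[(269.6,169.2)],92)[0]
for a in(.58,.61,.64): print(a,'mark',P[:2]-40*np.array([np.cos(a),np.sin(a)]),'tip',tip[:2],'need',tip[:2]-P[:2]+40*np.array([np.cos(a),np.sin(a)]))
E
python3 m.py pics/s5.png
python3 - <<'E'
from h import *
Q=plane('top',[(276.1,215.8),(289.5,207.4)],80);print(Q);d=Q[0]-Q[1];print(np.linalg.norm(d),np.arctan2(-d[0],d[1]))
a=cv2.imread('pics/t5.png');g=cv2.cvtColor(a,cv2.COLOR_BGR2GRAY)
go([])
E
```

```text
[[115 115 108 103 103 106 109 118 127 128 128 128 131 134 128 225]
 [111 109 107 104 104 104 109 117 124 130 134 134 132 124 118 172]
 [102 103 105 105 109 111 116 119 120 123 128 128 128 124 118 141]
 [106 105 106 105 109 114 118 116 119 117 116 115 115 117 113 116]
 [109 110 110 108 110 114 116 115 113 112 113 113 117 118 114 112]
 [110 109 107 109 111 117 119 117 118 120 124 122 120 115 110 109]
 [104 104 105 107 114  97  90  68  69  70  79  86 104 114 110 109]
 [102 101 103 109  83  70  57  34  35  34  57  64  93 119 113 110]
 [103 106 112 119  76  67  64  57  57  64  67  67  78 129 117 112]
 [ 99  98 104 113  74  68  74  75  75  76  74  68  72 131 125 124]
 [103 104 115 125  90  66  71  75  74  73  70  62  86 131 127 125]
 [114 119 123 126 124 105  77  83  80  79  93  83 123 126 125 124]
 [140 139 132 129 123 125 120 122 122 122 124 121 128 125 124 123]
 [120 128 131 136 139 137 130 125 126 127 125 126 125 124 124 125]
 [135 139 141 133 123 133 135 140 138 130 122 125 124 126 124 124]
 [137 139 140 139 126 139 129 128 134 136 140 138 130 122 124 124]
 [138 139 139 139 138 132 137 137 140 128 126 133 140 140 137 131]]
[ 4  6  9  6 42] [287.97619048 163.52380952]
0.58 mark [455.99780179 406.26264571] tip [451.34633376 419.88780116] need [-4.65146803 13.62515545]
0.61 mark [456.67038707 405.26890478] tip [451.34633376 419.88780116] need [-5.32405332 14.61889638]
0.64 mark [457.37247747 404.29578553] tip [451.34633376 419.88780116] need [-6.02614371 15.59201563]
[[505.38047285 359.16297986  80.        ]
 [524.25359526 330.41989115  80.        ]]
34.385460562345806 0.5810109318977045
32.45 [544.2 264.6  87.1] [-1.561 -0.006 -0.959] 25.7 [ 4.4 -6.7  6.5]
```

```bash
python3 - <<'E'
from h import *
C0=np.array([540.2,243.95])
def bores(f,C,names):
    g=cv2.imread(f,0).astype(float);o=[]
    for y in names:
        e=proj('top',[[*B(0,y,A,C),80]])[0];u,v=e.round().astype(int)
        w=g[v-7:v+8,u-7:u+8];D=np.clip(150-w,0,None);yy,xx=np.mgrid[-7:8,-7:8];D[(yy**2+xx**2)>45]=0
        o.append(plane('top',[(u+(D*xx).sum()/D.sum(),v+(D*yy).sum()/D.sum())],80)[0,:2])
    return np.array(o)
n=(17,-17)
a=bores('pics/t3.png',C0,n);b=bores('pics/t5.png',np.array([517.4,348.4]),n)
print(a,b);print('yaw',[np.arctan2(-(p[0]-p[1])[0],(p[0]-p[1])[1]) for p in(a,b)]);print('moved',b-a,'TCP moved',544.2-568.1,264.6-160.8)
E
```

```text
[[535.51163644 260.33507535]
 [554.52779033 231.79092896]] [[507.3799382  364.26435305]
 [530.89820807 331.77585193]]
yaw [np.float64(0.587680513955038), np.float64(0.6265836470303345)]
moved [[-28.13169824 103.9292777 ]
 [-23.62958225  99.98492298]] TCP moved -23.899999999999977 103.80000000000001
```

Request:
play_rows(
  series=[
    [[-0.004,0,0.0005],0,1],
    [[-0.008,0,0.001],0,1],
    [[-0.012,0,0.0015],0,1],
    [[-0.0135,0,0.0015],0,1],
    [[-0.0135,0,0.0015],0,1],
    [[-0.0135,0,0.0015],0,1],
    [[-0.0135,0,0.0015],0,0.65],
    [[-0.0135,0,0.0015],0,0.57],
    [[-0.0135,0,0.0015],0,0.57],
    [[-0.0135,0,0.0015],0,0.57],
  ],
)

```text
clock: 33.45
eef_pos: [537.4, 276.6, 86.8]
eef_rot: [-1.561, -0.005, -0.958]
wrist_force: [-0.1, -0.2, 0.2]
finger_gap: 40.4
```

```bash
python3 - <<'E'
from h import *
p=manip.read_state()['eef_pos']
go([[p[0],p[1],200],[330,130,290]])
E
```

```text
33.45 [537.4 276.6  86.8] [-1.561 -0.005 -0.958] 40.4 [-0.1 -0.2  0.2]
  [   0.6 -113.2    1.1]
  [   1.8 -205.6 -252. ]
```

Request:
play_rows(
  series=[
    [[0,-0.03,0],0,0.57],
    [[0,-0.07,0],0,0.57],
    [[0,-0.115,0],0,0.57],
    [[0,-0.16,0],0,0.57],
    [[0,-0.2,-0.03],0,0.57],
    [[0.002,-0.206,-0.08],0,0.57],
    [[0.002,-0.206,-0.13],0,0.57],
    [[0.002,-0.206,-0.18],0,0.57],
    [[0.002,-0.206,-0.22],0,0.57],
    [[0.002,-0.206,-0.252],0,0.57],
    [[0.002,-0.206,-0.252],0,0.57],
    [[0.002,-0.206,-0.252],0,0.57],
  ],
)

```text
clock: 34.65
eef_pos: [330.2, 129.9, 290.9]
eef_rot: [-1.56, -0.006, -0.959]
wrist_force: [-0.2, 0.5, -0.4]
finger_gap: 40.4
```

```bash
python3 - <<'E'
from h import *
go([])
a=snap('top','t6.png');b=snap('side','s6.png')
o=np.hstack([cv2.resize(a[125:255,235:365],(400,560),interpolation=2),cv2.resize(b[150:206,250:290],(400,560),interpolation=2)])
cv2.imwrite('pics/c10.png',o[:,:,::-1])
print(yellow(a,200,395),yellow(b,300,420))
E
python3 m.py pics/s6.png 274
```

```text
34.65 [330.2 129.9 290.9] [-1.56  -0.006 -0.959] 40.4 [-0.2  0.5 -0.4]
(array([315.37142857, 201.1       ]), array([309, 194,  14,  15, 140], dtype=int32)) (array([337.01704545, 193.03409091]), array([328, 182,  20,  23, 352], dtype=int32))
[[181 133 117 121 131 103 110 109 103 100  99 101 105 113 121 124]
 [126 126 126 126 132 109 107 106 102 100 100 100 105 113 118 124]
 [129 131 128 128 136  94  97 100 101 102 106 108 112 114 115 118]
 [130 131 131 127 136  94 103 104 105 105 109 114 117 114 114 113]
 [131 131 131 127 137  95 108  97  93  86  80  79  96 100 111 107]
 [130 134 130 128 138 114  91  70  53  44  41  39  63  68  86 110]
 [131 134 131 131 138 110  67  62  53  39  46  44  62  62  80 115]
 [134 134 131 133 140 110  59  68  70  67  69  70  72  63  85 123]
 [138 137 137 135 107 122  65  66  70  74  73  71  68  58 103 123]
 [136 139 111 127 114 123  99  75  65  68  67  65  72  82 120 121]
 [133 120 125 125 118 116 120 116 117 100  99 117 118 118 122 120]
 [128 122 115 123 128 131 128 121 120 120 120 123 122 121 120 120]
 [119 208 255 131 124 125 129 130 135 128 122 118 120 119 120 119]
 [255 158 192 127 130 133 120 124 125 129 129 134 130 124 117 119]
 [189 126 126 130 134 135 131 130 132 122 127 124 129 130 135 132]
 [129 130 131 133 133 133 133 133 134 132 133 132 135 127 123 128]
 [127 132 135 135 134 133 133 132 132 133 132 134 135 133 133 137]]
[ 6  4  9  6 41] [283.82926829 161.82926829]
0.58 mark [450.28381982 416.93424903] tip [451.34633376 419.88780116] need [1.06251394 2.95355213]
0.61 mark [450.9564051  415.94050809] tip [451.34633376 419.88780116] need [0.38992866 3.94729307]
0.64 mark [451.6584955  414.96738884] tip [451.34633376 419.88780116] need [-0.31216174  4.92041232]
```

View pics/c10.png

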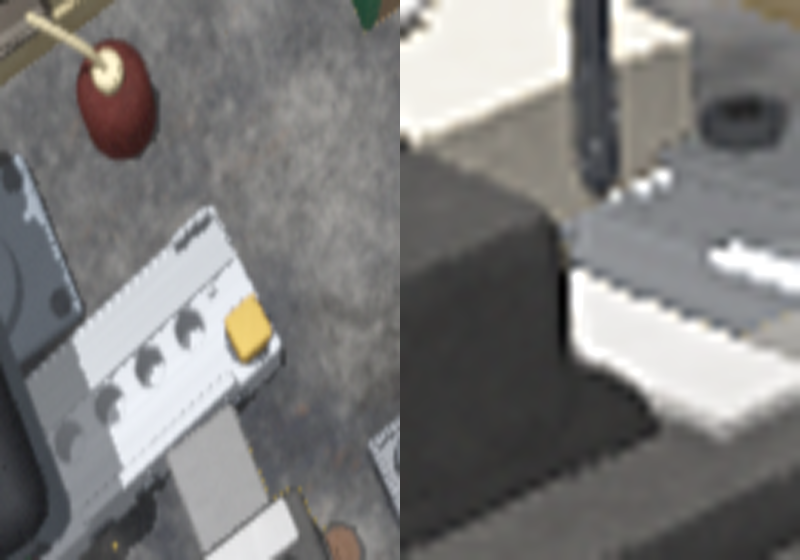

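```bash
python3 - <<'E'
from h import *
def ped(f):
    g=cv2.imread(f);c,s=yellow(np.ascontiguousarray(g[:,:,::-1]));return plane('top',[c],106)[0,:2]
def back(f,u0,u1,v0,v1):
    g=cv2.GaussianBlur(cv2.imread(f,0),(3,3),0).astype(float);P=[]
    for u in range(u0,u1):
        col=g[v0:v1,u];k=np.where(col>150)[0]
        if len(k) and k[0]>0:
            k=k[0];P.append((u,v0+k-1+(150-col[k-1])/(col[k]-col[k-1])))
    P=np.array(P,float)
    for _ in range(4):
        q=np.polyfit(P[:,0],P[:,1],1);r=P[:,1]-np.polyval(q,P[:,0]);P=P[abs(r)<max(.5,2*np.std(r))]
    e=np.array([P[0,0],P[-1,0]]);W=plane('top',np.c_[e,np.polyval(q,e)],80)[:,:2];d=W[0]-W[1]
    return len(P),np.std(r).round(2),np.arctan2(-d[0],d[1]),W.round(1).tolist()
for f,r in(('t2',(315,352,150,200)),('t3',(290,348,150,215)),('t6',(262,298,165,215))): print(f,ped(f'pics/{f}.png'),back(f'pics/{f}.png',*r))
# front-right foot edges: print grey & b-r around
a=cv2.imread('pics/t3.png').astype(int);d=a[:,:,0]-a[:,:,2]
print(d[150:216:2,232:272:2])
E
```

```text
t2 [569.09838324 162.66938953] (21, np.float64(0.16), np.float64(0.6325034187418216), [[603.4, 240.3], [635.9, 196.0]])
t3 [566.64736782 161.43688422] (56, np.float64(0.11), np.float64(0.6198536687913287), [[536.9, 329.6], [624.4, 207.1]])
t6 [534.9993122  273.61006007] (36, np.float64(0.42), np.float64(0.6439083409195444), [[540.8, 391.1], [597.5, 315.6]])
[[  0   1   0   1   3   3   3   3   2   1   1   0  -1  -2  -7 -48 -50 -53
  -53 -56]
 [  0   0  -3   1   1   3   2   1   2   1   0   0   1  -3  -8 -37 -47 -50
  -53 -55]
 [  0   0  -1   0   2   2   2   1   0   1   3   1  -1  -7  -7  -6 -42 -48
  -49 -50]
 [  0  -1   0   0   1   0   2   1   3   2   2   0  -3 -10  -4   1 -25 -40
  -43 -42]
 [  1   0   1   0  -1  -1   2   4   1   0   1   1  -3  -3  -3   0  -3 -30
  -39 -36]
 [  0  -1   0   3   6   0   4   5   3   0  -2   1   0   0   0   1   2  -1
  -18 -32]
 [  1   0   2   7  21  17   2   2   1   1  -1   0   1   1   0   0   1   0
    0  -1]
 [  2   9   8   8  12  19  12   0  -1   0   2   1   0   1  -1   1   1   1
    1   0]
 [ 13  15   9   9   6  17  20   1  -1   0   1   2   2  -1   
[... 1365 characters left out ...]
  -1   1
    3   3]
 [ 11  10  12  13  15  15  15  15  15  16  15  15  13   7   0  -1  -1   1
    2   3]
 [ 11  12  10  14  16  15  17  18  16  14  13   9   0   0  -1  -1  -2  -1
    0   4]
 [  8  11  11  14  15  16  17  15  15   9   3   0   0  -1   0   0   0  -1
    2   5]
 [  2  10  11  11  15  15  13  11   6   1   0  -1  -1   0  -1   1   0  -1
    2   2]
 [  3   6  11  11  13  11   6   4   3   2   2   1   1   1   1   2   1   1
    0   2]
 [  3   3  10  12  10   3   2   5   3   3   2   2   2   1   3   4   0   1
   -1  -1]
 [  5   3   6  10  11   5   3   2   2   2   2   1   1   1   1   1   1   1
    1  -1]
 [  6   3   4   9  12  11   4   4   2   2   2   3   1   1   1   2   1   1
    0  -2]]
```

```bash
python3 - <<'E'
from h import *
a=cv2.imread('pics/t3.png').astype(float);d=cv2.GaussianBlur(a[:,:,0]-a[:,:,2],(3,3),0)
R=[];
for v in range(164,194):
    k=[u for u in range(236,270) if d[v,u]>8 and d[v,u+1]<=8]
    if k:u=k[-1];R.append((u+(d[v,u]-8)/(d[v,u]-d[v,u+1]),v))
F=[]
for u in range(244,259):
    k=[v for v in range(185,215) if d[v,u]>8 and d[v+1,u]<=8]
    if k:v=k[-1];F.append((u,v+(d[v,u]-8)/(d[v,u]-d[v+1,u])))
for z in(0,8,15):
    L=[]
    for P in(R,F):
        W=plane('top',P,z)[:,:2]
        for _ in range(3):
            m=W.mean(0);t=np.linalg.svd(W-m)[2][0];r=(W-m)@[-t[1],t[0]];W=W[abs(r)<max(1.,2*r.std())]
        L.append((m,t,r.std(),len(W)))
    (m,t,_,_),(q,s,_,_)=L
    if t[0]<0:t=-t   # right edge: backwards
    if s[1]<0:s=-s   # front edge: to the left
    k=np.linalg.solve(np.c_[t,-s],q-m);c=m+k[0]*t
    print(z,'std',L[0][2],L[1][2],'corner',c,'yaw R',np.arctan2(t[1],t[0]),'yaw F',np.arctan2(-s[0],s[1]))
    for y in(np.arctan2(t[1],t[0]),np.arctan2(-s[0],s[1])):
        print('   bit',c+65*np.array([-np.sin(y),np.cos(y)])-88*np.array([np.cos(y),np.sin(y)]))
E
```

```text
0 std 0.227437564124705 0.28086150656997494 corner [559.2448831 402.7476185] yaw R 0.5219053089801816 yaw F 0.5537356026232848
   bit [450.55561894 415.22334919]
   bit [450.2136354  411.75800269]
8 std 0.2254540315334993 0.2784120521272034 corner [557.95569164 401.50989967] yaw R 0.5219053089801813 yaw F 0.553735602623287
   bit [449.26642748 413.98563035]
   bit [448.92444393 410.52028386]
15 std 0.2237184405161876 0.2762687794897983 corner [556.82764911 400.42689568] yaw R 0.5219053089801814 yaw F 0.5537356026232846
   bit [448.13838495 412.90262637]
   bit [447.7964014  409.43727987]
```

```bash
python3 - <<'E'
from h import *
tip=plane('side',[(269.6,169.2)],92)[0];P=plane('side',[(283.85,162.0)],92.5)[0]
print('tip',tip,'pivot',P)
for a in(.61,.634):
    m=P[:2]-40*np.array([np.cos(a),np.sin(a)]);print(a,'mark',m,'need',tip[:2]-m,proj('side',[[*m,80]]))
print('target px',proj('side',[[tip[0],tip[1],80]]))
# top-frame pivot in t3/s3 check of method
g=cv2.imread('pics/s3.png',0);e=proj('side',[[516,328,92.5]])[0];print(e);u,v=e.round().astype(int);print(g[v-6:v+7,u-8:u+9])
g=cv2.imread('pics/s6.png',0);print(g[165:184,262:284])
E
```

```text
tip [451.34633376 419.88780116  92.        ] pivot [484.81321364 443.72486449  92.5       ]
0.61 mark [452.02729292 420.81016609] need [-0.68095917 -0.92236492] [[270.21444647 174.68870292]]
0.634 mark [452.58663478 420.02997864] need [-1.24030103 -0.14217748] [[270.58499891 174.81132904]]
target px [[269.96490203 174.9279807 ]]
[315.87475666 184.21214522]
[[103 106 107 108 109 109 110 109 110 112 112 111 110 110 112 111 110]
 [102 104 106 107 107 108 109 111 112 112 114 112 112 110 111 110 111]
 [102 103 106 107 107 106 116 117 122 118 107 110 109 109 110 109 110]
 [102 103 105 104 118 131 100  86  88  84 134 127 112 108 108 108 110]
 [103 104 105 111 133 139  53  59  60  57  71 134 117 102 101 104 106]
 [102 103 102  82 129 140 101 109  41 134 129 121 105 232 130  72  93]
 [ 96  95  92 113  69 103  74 122 108 124  85  71  58 255 246 245 215]
 [ 83 126 255 152  42  67  63  79  77  77  61  52  43 255 244 242 242]
 [165 169 198 255 147  42  50  54  57  53  45  63  85 252 238 236 238]
 [174 172 169 207 163 255 204 207  77  74 255 248 239 241 235 233 234]
 [173 176 174 165 156 169 254 2
[... 1250 characters left out ...]
6 145 144 143 142 141 141 141
  135 183 240 252]
 [ 56  57  55  47  33 255 235 133 130 138 142 144 144 146 145 143 143 141
  138 132 154 166]
 [ 57  56  56  48  20 255 251 241 227 130 129 136 140 142 144 145 144 145
  142 140 137 133]
 [ 56  57  57  48  19 255 245 241 241 238 227 128 126 131 137 140 142 145
  144 144 144 142]
 [ 56  56  55  49  20 255 243 237 238 240 242 238 242 227 127 129 135 138
  142 142 145 144]
 [ 55  55  54  50  21 234 245 238 237 236 238 239 242 242 239 227 127 126
  132 136 139 143]
 [ 55  55  56  47  22 220 247 239 236 236 236 236 236 237 240 241 237 244
  200 126 129 134]
 [ 55  55  54  49  26 221 249 238 235 235 234 235 234 235 237 238 240 244
  243 244 228 126]]
```

```bash
python3 -c "
from h import *
print(manip.sign_off())"
```

```text
the job is handed in; nothing more can be done
None
```

I handed the job in at about 35 s of robot time. My last measurements put the punched mark within about 1–2 mm of the drill tip. I never saw the scribed cross itself, so that figure is worked out from the block's pose.

- **Cartridges:** I swung the keeper open and lifted all three cartridges out (bores at y = +51, +17 and -51; the bore at -17 was empty). In the last picture that showed the basket, taken before the slide, each stood upright in its own cell.
- **Keeper:** I swung it home until the ear pushed back with about 5 N against the stop. It was still lying along the block after the slide.
- **Slide:** I gripped the block by the plug and slid it, first along its +x side, then along +y. I then let go and drew the arm back clear.

**Checks on the mark:**
- **Side camera:** the pivot screw compared with the bit tip in the same picture left the mark about 1 mm off.
- **Grip position:** using where the gripper held the plug, with the block at the 0.61 rad it started at, agreed within about 1–1.5 mm.

**Checks that disagreed:**
- **Block angle:** a line fitted to the back edge in the last top picture gave 0.64 rad rather than 0.61, which would put the mark about 4 mm off. That fit was noisy near the drill, and the side view of the pivot supports 0.61.
- **Drill foot:** the tip worked out from the foot's outline came about 6 mm away from the side-camera tip. I gave it less weight because the foot's corners and height are uncertain.

The oil can stood clear in the last picture, and I did not go near it or the centre punch. Closing the keeper moved the block about 2 mm, which I measured and allowed for.

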